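# Jam a plaster cast in the wedge-lock jig

### The job

Clamp the yellow plaster cast in the model jig: slide the steel bar by its black knob up to the cast so that the cast is nipped against the blue stop, then slide the brass thumb wedge by its red tab along the blue ramp, behind the bar, until it jams the bar fast. Finish the wedge with one steady thumb push of about 15 N and let go, leaving the cast tightly clamped; never force it, for the plaster cracks under a clamping force of 25 N. Leave the white cast, the crucible and the brown bottle where they stand.

Things in the scene. Friction and masses are not known exactly. Their poses are not given: they have to be found in the camera images.
- jig: L-shaped aluminium plate 10 mm thick, 190 (x) by 220 (y) mm, screwed to the worktop. Origin at the underside; x is the clamping direction (bar to stop, away from the robot), y left. Along its near edge stands a fixed blue ramp block, top at z = 36 mm; its ramp face runs along (0.196, -0.981, 0) in the jig frame, the way the wedge is driven. The nook beyond x = -5, y = 60 mm is cut away.
- stop: Blue stop block, 80 mm wide (y), 24 mm high, at the far end of the jig, with a black rubber face towards the cast. It cannot be moved; where along jig x it is set differs from start to start by a few mm. Origin in the middle of the foot of the rubber face; axes as the jig.
- cast: Yellow plaster dental cast, 53 mm (x) by 71 mm (y) by 27 mm, lying loose on the jig plate between bar and stop. Origin at the centre of its underside.
- bar: Steel bar, 20 (x) by 70 (y) by 24 mm, guided to slide only along jig x (24 mm travel, 2 N friction, stays where left); drawn back (-x) at the start. It nips cast and stop after 10 to 19 mm; use about 6 N. A stiffly sprung rubber shoe bears on the cast; behind, a brass wear strip, screw-set 0.5 to 6.5 mm proud (varies), meets the wedge. Origin at the foot of the rear face, mid-width; axes as jig.
- bar_knob (a point): Centre of the top of the bar's black knob: an upright round knob 16 mm in diameter, reaching 30 mm above the bar's top, its top 64 mm above the worktop.
- wedge: Brass wedge, 90 mm long, guided to slide only along the ramp, (0.196, -0.981, 0) of the jig, 1.5 N friction. Parked left of the bar, passes it once the bar is at the cast. After 35 to 95 mm, to be felt, it meets the bar and jams: push rises some 2 N per mm; clamping force is 0.7 to 1.2 of the push. It stays when let go. Origin: foot of its front face at the thin tip; tail at y +90 mm; axes as jig.
- wedge_tab (a point): Centre of the top of the wedge's red thumb tab: an upright block 28 mm (jig x) by 12 mm (jig y) and 28 mm high above the brass, its top 60 mm above the worktop. Push on its +y face, which lies 6 mm to jig +y of this point.
- cast_white: White plaster cast, 53 by 71 by 27 mm, on the worktop right of the jig; a bystander.
- crucible: Beige ceramic crucible, 51 mm across, 40 mm high, right of the jig; a bystander.
- monomer: Brown dropper bottle, 33 mm across, 102 mm high, in the nook at the jig's left; a bystander.
Things that resemble listed ones, but are neither listed nor needed, are in the scene too. What is shaped like the cast but green, pink or turquoise is not meant.

How it is judged:
By the outcome, as a careful person would: the job done as asked, in the order asked, and still so for the second after the job is handed in, with the robot touching nothing.
It also fails if it takes over 58 s, if anything falls off the work surface, if the arm or the gripper's body presses on something with over 40 N, if the wrist force passes 120 N, or if a joint passes its speed limit or range.

### The arm

A 7-joint arm with a two-finger parallel gripper is mounted at the origin on a cart in front of the work surface, level with it; the furniture and walls round the work are solid. World frame = base frame: x ahead of the robot, y to its left, z up, the work surface at z = 0. Lengths are in m, angles in rad, forces in N, time in s.
With the tool pointing down it reaches from about 0.4 to 0.85 m from the base axis. Payload 4.4 kg.
Tool frame: the origin (TCP) lies at the very end of the fingers, on their centre line; the grasp point (between the pads) lies 19 mm behind it (env.tcp_to_grasp is the distance from the TCP to the grasp point, in m); z points along the fingers, y is the line along which they close (so a half turn about z gives the same grasp; the last joint's range is limited). The gripper opens to 94 mm and grips with 3 to 60 N. Pads are 16 mm wide; open, the fingers measure 119 mm over their backs; the gripper's body (75 mm by 177 mm) begins 78 mm behind the grasp point.
Start: joints at [-1.314, 0.628, 0.038, 1.517, -0.027, 0.996, -0.02], TCP at [0.206, 0.616, 0.169] pointing down, gripper open.
Joint ranges: [-3.06, 3.06], [-0.37, 2.12], [-1.25, 1.32], [0.18, 2.47], [-1.1, 4.24], [0.23, 1.98], [-2.94, 2.94]. Speed limits (rad/s): [2.57, 2.57, 3.14, 3.14, 3.14, 3.14, 3.14].

### API

Orientations are given as a 3x3 rotation matrix whose columns are the frame's x, y, z axes.
In Python, from station import telemetry, optics, order, nets, env gives the robot as it stands.
- The arm moves only by the tool servo_tool, never from a script. Its argument "targets" is a list of rows, each a list of 2 entries, a list of its own where there are three numbers: the shift along the tool's x, y, z each as a share of 0.2 m, from -1 to 1, then the turn, a rotation vector about the tool's x, y, z each as a share of 180 degrees, from -1 to 1. A call has 1 to 5 rows; each row is the pose to reach, as a shift and turn from the pose commanded when the call began, along the tool's axes at that moment, turning the shorter way round; what a row does not reach only later rows make up. A row lasts 1/10 s, in which the tool goes at most 50 mm and 8.59 degrees, less where a joint would pass 70% of its speed; a pose out of reach is approached as far as the arm can. A call with a number of a shift or a turn outside -1 to 1 is refused whole. A call with a gripper value outside its range is refused whole. "grip" is the closure, from 0 (fully open) to 1 (shut), set as the call begins (left out, the last holds). The fingers move at their own pace and stop on an object; the grip force is fixed at half the most. Time passes only in rows, so rows that repeat a pose let the fingers close. It gives the time, the measured TCP pose, the force, the opening and the grip force at its end, in the units of the state.
- telemetry.observe(): the state, without advancing time (a new reading comes with each control period).
- optics.snapshot(name): name is "scene" or "top"; returns the picture (420x560x3 uint8, red, green, blue); there is no depth.
- optics.camera_model(name): a dict with "camera_matrix" (3x3 intrinsics, pixels), "R" (3x3) and "t" (3): a world point X has camera coordinates R X + t. Camera axes: x right, y down, z forward; pixel columns grow to the right and rows downward; lengths in m; the calibration is good to about 2 mm. A picture is of the moment at which its call begins. camera_model takes no time and is no camera call.
- order.close_job(): hands the job in; it is judged then, once.
Trained networks look in the newest picture that a camera, given by its name, has taken for a name from the list of things; names that differ only in an ending like _2 or _b are one class to them, and where a whole thing is asked for, a point or a joint stands for the part that bears it (a point fixed in the world has none). Each returns a list of dicts, best first, with "score" (0 to 1); they miss things now and then, are a little off and sometimes report something else, mostly with a low value. They report only what shows in the picture. A call takes as long as a camera call. They do not tell look-alikes from the thing itself.
- nets.look_for(camera, target): "xyz" ([x, y, z] in m, in world coordinates, good to about 4 mm: the middle of the surface that is visible of it).
- nets.silhouettes(camera, target): "pixels" (420x560 bool, what is visible of it).
The state is a dict: "clock": time; "joint_pos": joint angles; "joint_velocities": joint speeds; "joint_efforts": joint torques, N m; "eef_pos": TCP position; "tool_rot": TCP orientation; "wrist_force": force on the tool from outside, world axes, zero at the start; "wrist_torque": the same for the moment, N m; "finger_gap": opening from 0.0 (shut) to 1.0 (fully open); "grasp_force": force on a finger pad.
Only numpy, scipy, OpenCV 4.12 (cv2) and the standard library are available. Lean on these libraries where they do the work, as an engineer would, in place of code of your own. Each camera call takes 0.05 s, during which the arm holds its last target. There are 200 camera calls.

## Working session

There is one attempt and no reset: what is moved stays moved. The work goes in short steps, Python scripts to look and compute and a tool call to move; the robot and the scene stay as the last step left them, time stands still between calls to the robot, and variables do not carry over. Pictures are saved under pics/ and viewed, at most 10 in all, crops included, and the job is handed in when it is done.

Besides the shell and the picture viewer there is one more tool, called as name(argument=value, ...), one argument or row to a line, values as JSON. servo_tool: Moves the arm, as the interface text tells. Its arguments: {"type":"object","properties":{"targets":{"type":"array"},"grip":{"type":"number"}},"required":["targets"]}

```bash
mkdir -p pics; cat > h.py <<'E'
import numpy as np, cv2
from station import telemetry, optics, order, nets, env
def save(c,n):
    im=optics.snapshot(c); cv2.imwrite('pics/'+n,im[:,:,::-1]); return im
def proj(c,X):
    m=optics.camera_model(c); p=m['R']@np.array(X)+np.array(m['t']); q=np.array(m['camera_matrix'])@p; return q[:2]/q[2]
def tri(ps):
    A=[]
    for c,(u,v) in ps:
        m=optics.camera_model(c); P=np.array(m['camera_matrix'])@np.c_[m['R'],np.array(m['t'])]
        A+=[u*P[2]-P[0],v*P[2]-P[1]]
    X=np.linalg.svd(np.array(A))[2][-1]; return X[:3]/X[3]
def onz(c,p,z):
    m=optics.camera_model(c); R=np.array(m['R']);C=-R.T@np.array(m['t']); d=R.T@np.linalg.inv(m['camera_matrix'])@np.array([*p,1]); return C+d*(z-C[2])/d[2]
E
python3 - <<'E'
from h import *
for c in ('scene','top'):
    save(c,c+'0.png')
    for t in ('jig','stop','cast','bar','bar_knob','wedge','wedge_tab','monomer'):
        for d in nets.look_for(c,t)[:3]: print(c,t,round(d['score'],2),np.round(d['xyz'],3),np.round(proj(c,d['xyz'])))
s=telemetry.observe();print(s['clock'],s['eef_pos'],np.round(s['tool_rot'],3))
E
```

```text
scene jig 0.95 [ 0.551 -0.036  0.027] [278. 226.]
scene stop 0.74 [ 0.668 -0.063  0.029] [324. 201.]
scene stop 0.36 [ 0.572 -0.056  0.03 ] [292. 224.]
scene cast 0.8 [ 0.409 -0.18   0.012] [287. 319.]
scene cast 0.77 [0.685 0.16  0.016] [253. 158.]
scene cast 0.63 [ 0.624 -0.064  0.025] [311. 214.]
scene bar 0.84 [ 0.57  -0.057  0.031] [292. 224.]
scene bar_knob 0.9 [ 0.571 -0.055  0.031] [291. 224.]
scene bar_knob 0.35 [ 0.55 -0.04  0.03] [279. 226.]
scene wedge 0.86 [0.553 0.046 0.029] [249. 205.]
scene wedge_tab 0.89 [0.553 0.049 0.034] [248. 203.]
scene monomer 0.86 [0.674 0.057 0.052] [283. 167.]
top jig 0.6 [ 0.566 -0.016  0.029] [268. 227.]
top cast 0.91 [ 0.624 -0.058  0.019] [284. 199.]
top cast 0.86 [ 0.414 -0.181  0.016] [359. 290.]
top cast 0.8 [ 0.413 -0.067  0.014] [304. 298.]
top bar 0.56 [ 0.574 -0.05   0.034] [284. 221.]
top bar_knob 0.67 [ 0.574 -0.044  0.03 ] [281. 222.]
top wedge 0.77 [0.556 0.044 0.034] [240. 236.]
top wedge_tab 0.93 [0.552 0.042 0.032] [241. 238.]
top monomer 0.83 [0.667 0.061 0.063] [223. 181.]
0.9 [0.20617986 0.61646771 0.16930262] [[-0.948  0.317 -0.   ]
 [ 0.317  0.948  0.   ]
 [ 0.     0.    -1.   ]]
```

View pics/scene0.png

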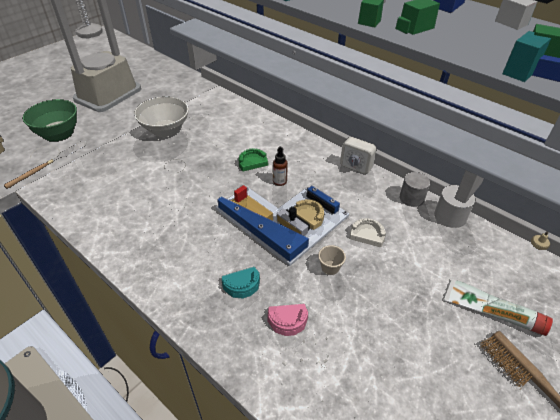

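View pics/top0.png

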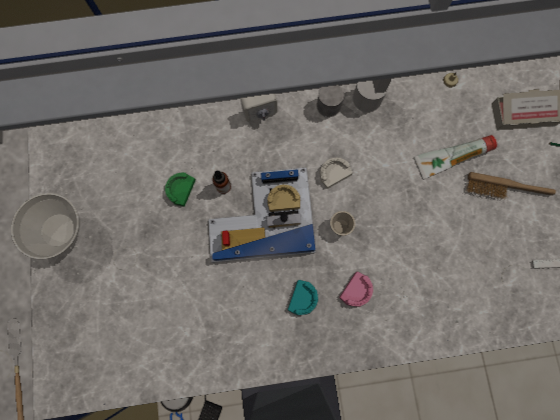

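The yellow cast sits in the jig at top (284,199) and scene (311,214). Its look-alikes at top are green (180,189), turquoise (304,298), pink (358,290) and white (336,172). The black knob is at top (284,217) and scene (292,213), and the red tab at top (226,238) and scene (241,193). I'll check these in close crops.

```bash
python3 - <<'E'
from h import *
a=cv2.imread('pics/top0.png')[155:270,195:330]; b=cv2.imread('pics/scene0.png')[145:265,210:360]
a=cv2.resize(a,None,fx=5,fy=5,interpolation=cv2.INTER_CUBIC);b=cv2.resize(b,None,fx=5,fy=5,interpolation=cv2.INTER_CUBIC)
cv2.imwrite('pics/ct.png',a);cv2.imwrite('pics/cs.png',b)
im={c:cv2.imread(f'pics/{c}0.png') for c in('top','scene')}
for c in im:
    hsv=cv2.cvtColor(im[c],cv2.COLOR_BGR2HSV);H,S,V=cv2.split(hsv)
    red=(((H<7)|(H>172))&(S>150)&(V>60)).astype(np.uint8)
    n,l,st,ce=cv2.connectedComponentsWithStats(red)
    for i in range(1,n):
        if st[i,4]>8 and 200<ce[i][0]<340 and 150<ce[i][1]<260: print(c,'red',st[i],ce[i])
E
```

```text
top red [222 231   8  14  86] [225.45348837 237.29069767]
scene red [235 186  12  16 143] [240.35664336 193.45454545]
```

View pics/ct.png

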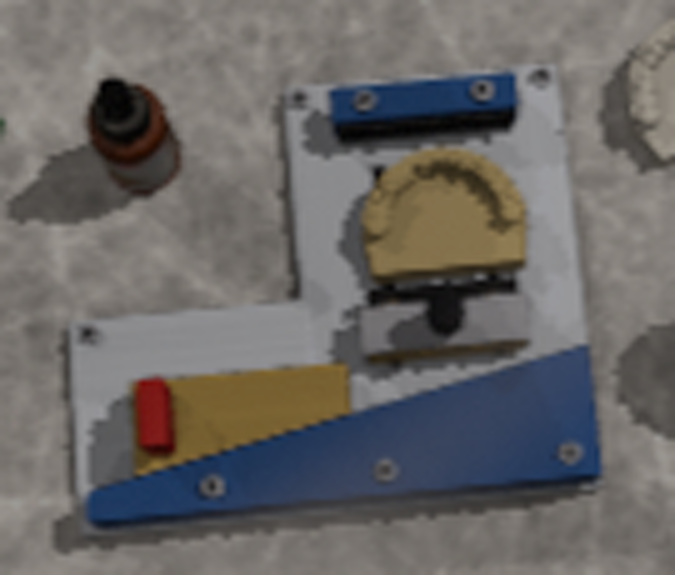

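View pics/cs.png

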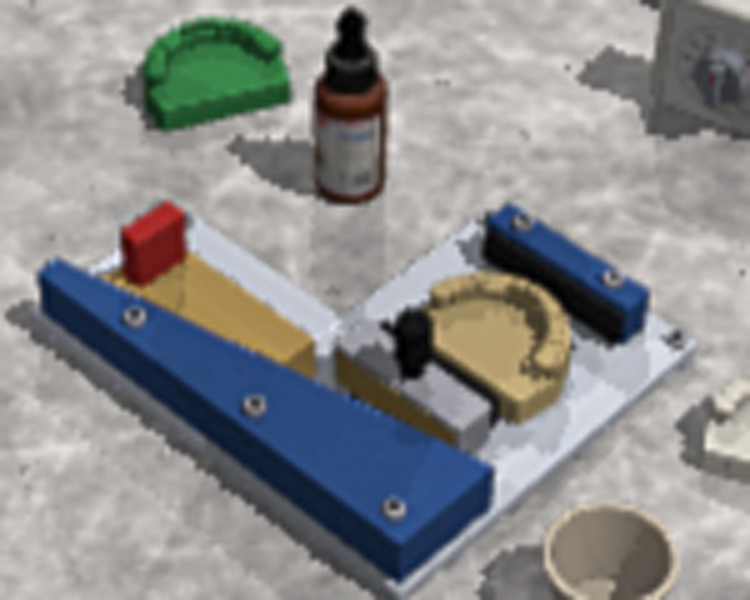

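The crops confirm the choice: the yellow cast lies between the bar and the blue stop. The black knob top is at about top (284,217), scene (292,208), and the red tab top at about top (226,237), scene (240,190).

```bash
python3 - <<'E'
from h import *
T=lambda u,v:('top',(195+u/5,155+v/5)); S=lambda u,v:('scene',(210+u/5,145+v/5))
print('knob',tri([T(447,313),S(413,317)]))
print('tab',tri([T(153,410),S(153,227)]))
print('ramp br',tri([T(600,475),S(401,547)]),'ramp tr',tri([T(587,347),S(493,468)]),'ramp bl',tri([T(90,492),S(40,265)]))
o=lambda u,v,z:onz(*T(u,v),z)
A=o(288,88,.01);B=o(560,68,.01);C=o(72,325,.01);D=o(345,92,.0);
print('tl,tr,l',A,B,C)
rb=o(600,475,.036);rl=o(90,523,.036);print('ramp near edge',rb,rl)
for p,q in((B,A),(rb,rl),(o(302,300,.01),C),(o(515,75,.034),o(332,92,.034)),(o(600,475,.036),o(587,347,.036))): d=q-p;print('ang',np.degrees(np.arctan2(-d[0],d[1])),np.linalg.norm(d))
for z in(.064,):print('knob@z',o(447,313,z),onz(*S(413,317),z))
print('tab@z',o(153,410,.06),onz(*S(153,227),.06))
print('bar front-gap', o(370,300,.034),o(525,283,.034),'shoe',o(445,285,.02),'cast rear',o(370,275,.02),o(525,262,.02))
print('stop face',o(335,135,.02),o(513,122,.02),'cast front',o(440,150,.03))
E
```

```text
knob [ 0.57407979 -0.05169569  0.06997768]
tab [0.55398675 0.06999266 0.05669218]
ramp br [ 0.50578154 -0.10434278  0.03495342] ramp tr [ 0.55806222 -0.10717135  0.03667803] ramp bl [0.52489317 0.10388471 0.03499606]
tl,tr,l [0.69375041 0.00081222 0.01      ] [ 0.68560369 -0.11729134  0.01      ] [0.60310577 0.10491102 0.01      ]
ramp near edge [ 0.50475986 -0.10345673  0.036     ] [0.5153554  0.10292611 0.036     ]
ang -3.9459797764115003 0.1183842103376867
ang -2.9389404345778103 0.2066546528702546
ang -1.987348364886669 0.09779363741049835
ang -2.796819135126728 0.07760958895828309
ang -93.48476162085055 0.052884930692847054
knob@z [ 0.57425246 -0.05100473  0.064     ] [ 0.57986871 -0.04880624  0.064     ]
tab@z [0.55313871 0.06983516 0.06      ] [0.551856   0.06719846 0.06      ]
bar front-gap [ 0.59037916 -0.02138179  0.034     ] [ 0.58820279 -0.08580059  0.034     ] shoe [ 0.59519637 -0.05343939  0.02      ] cast rear [ 0.60402936 -0.0228597   0.02      ] [ 0.60012141 -0.08821374  0.02      ]
stop face [ 0.66682471 -0.01655395  0.02      ] [ 0.66151352 -0.09257222  0.02      ] cast front [ 0.65092588 -0.05948652  0.03      ]
```

servo_tool(
  targets=[
    [[-0.89,-0.875,0],[0,0,-0.085]],
    [[-0.89,-0.875,0],[0,0,-0.085]],
    [[-0.89,-0.875,0],[0,0,-0.085]],
    [[-0.89,-0.875,0],[0,0,-0.085]],
    [[-0.89,-0.875,0],[0,0,-0.085]],
  ],
  grip=1,
)

```text
clock: 1.4
eef_pos: [0.3203, 0.3922, 0.1695]
tool_rot: [[-0.998, 0.056, 0.001], [0.056, 0.998, 0.0], [-0.0, 0.0, -1.0]]
wrist_force: [1.3, -0.3, -0.2]
finger_gap: 0.609
grasp_force: 0.0
```

servo_tool(
  targets=[
    [[-0.6,-1,0],[0,0,0]],
    [[-0.6,-1,0],[0,0,0]],
    [[-0.6,-1,0],[0,0,0]],
    [[-0.6,-1,0],[0,0,0]],
    [[-0.6,-1,0],[0,0,0]],
  ],
)

```text
clock: 1.9
eef_pos: [0.4297, 0.184, 0.1696]
tool_rot: [[-0.998, 0.059, 0.001], [0.059, 0.998, -0.001], [-0.001, -0.001, -1.0]]
wrist_force: [0.6, 0.4, 0.6]
finger_gap: 0.185
grasp_force: 0.0
```

servo_tool(
  targets=[
    [[-0.55,-1,0.2],[0,0,0]],
    [[-0.55,-1,0.2],[0,0,0]],
    [[-0.55,-1,0.2],[0,0,0]],
    [[-0.55,-1,0.2],[0,0,0]],
    [[-0.55,-1,0.2],[0,0,0]],
  ],
)

```text
clock: 2.4
eef_pos: [0.5279, -0.0226, 0.1289]
tool_rot: [[-0.998, 0.06, 0.001], [0.06, 0.998, -0.002], [-0.001, -0.001, -1.0]]
wrist_force: [0.1, 0.6, 0.5]
finger_gap: 0.006
grasp_force: 0.0
```

```bash
python3 - <<'E'
from h import *
s=telemetry.observe();print(s['clock'],s['eef_pos'],np.round(s['tool_rot'],4),s['wrist_force'],s['finger_gap'])
d=np.array([.546,-.048,.045])-s['eef_pos'];print(np.array(s['tool_rot']).T@d/.2)
E
```

```text
2.4 [ 0.52794358 -0.0225544   0.12889258] [[-9.982e-01  5.970e-02  7.000e-04]
 [ 5.970e-02  9.982e-01 -1.500e-03]
 [-8.000e-04 -1.500e-03 -1.000e+00]] [0.08533095 0.60396477 0.46972284] 0.006414192205706881
[-0.09739302 -0.12098552  0.419719  ]
```

servo_tool(
  targets=[
    [[-0.09,-0.12,0.05],[0,0,0]],
    [[-0.09,-0.12,0.2],[0,0,0]],
    [[-0.09,-0.12,0.35],[0,0,0]],
    [[-0.09,-0.12,0.4],[0,0,0]],
    [[-0.09,-0.12,0.4],[0,0,0]],
  ],
)

```text
clock: 2.9
eef_pos: [0.5423, -0.0429, 0.0482]
tool_rot: [[-0.998, 0.055, -0.003], [0.055, 0.998, 0.0], [0.003, 0.0, -1.0]]
wrist_force: [0.5, -0.4, 0.3]
finger_gap: 0.002
grasp_force: 0.0
```

```bash
python3 - <<'E'
from h import *
b=save('scene','x.png');a=save('top','y.png')
a=cv2.resize(a[165:265,215:325,::-1],None,fx=3.6,fy=3.6,interpolation=cv2.INTER_CUBIC);b=cv2.resize(b[145:245,230:340,::-1],None,fx=3.6,fy=3.6,interpolation=cv2.INTER_CUBIC)
cv2.imwrite('pics/near.png',np.hstack([a,b]))
s=telemetry.observe();print(s['clock'],s['eef_pos'],s['wrist_force'])
E
```

```text
3.0 [ 0.54421566 -0.04297823  0.05013473] [0.43830823 0.60803605 0.66705672]
```

View pics/near.png

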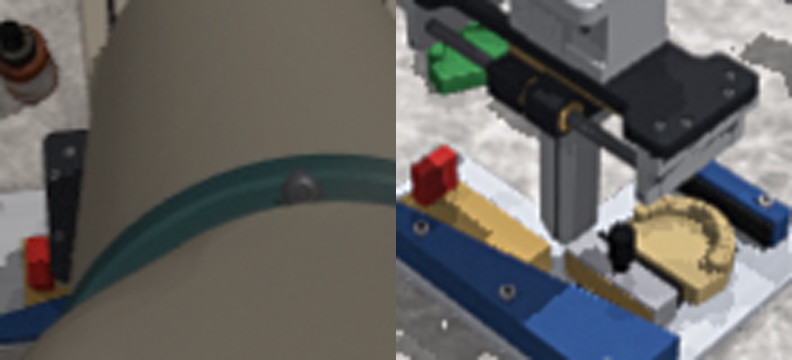

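Right half: the closed fingers at about (570,235) stand behind and slightly left of the knob (622,245), clear of the bar. Left half: the arm hides the jig from the top camera, with only the red tab showing at (38,262). I'll shift 6 mm right and advance.

servo_tool(
  targets=[
    [[0,-0.025,0.02],[0,0,0]],
    [[-0.01,-0.025,0.02],[0,0,0]],
    [[-0.02,-0.025,0.02],[0,0,0]],
    [[-0.03,-0.025,0.02],[0,0,0]],
    [[-0.04,-0.025,0.02],[0,0,0]],
  ],
)

```text
clock: 3.5
eef_pos: [0.5516, -0.0485, 0.0455]
tool_rot: [[-0.998, 0.056, 0.001], [0.056, 0.998, 0.0], [-0.0, 0.0, -1.0]]
wrist_force: [-0.7, -0.8, -0.3]
finger_gap: 0.005
grasp_force: 0.0
```

servo_tool(
  targets=[
    [[-0.01,0,0],[0,0,0]],
    [[-0.02,0,0],[0,0,0]],
    [[-0.03,0,0],[0,0,0]],
    [[-0.03,0,0],[0,0,0]],
  ],
)

```text
clock: 3.9
eef_pos: [0.5575, -0.0489, 0.0452]
tool_rot: [[-0.998, 0.056, 0.0], [0.056, 0.998, -0.0], [-0.0, 0.0, -1.0]]
wrist_force: [0.1, 0.3, 0.5]
finger_gap: 0.005
grasp_force: 0.0
```

servo_tool(
  targets=[
    [[-0.005,0,0],[0,0,0]],
    [[-0.01,0,0],[0,0,0]],
    [[-0.015,0,0],[0,0,0]],
    [[-0.02,0,0],[0,0,0]],
    [[-0.025,0,0],[0,0,0]],
  ],
)

```text
clock: 4.4
eef_pos: [0.5622, -0.0492, 0.0452]
tool_rot: [[-0.998, 0.056, -0.0], [0.056, 0.998, -0.0], [0.0, -0.0, -1.0]]
wrist_force: [0.7, -0.5, -0.2]
finger_gap: 0.001
grasp_force: 0.0
```

servo_tool(
  targets=[
    [[-0.005,0,0],[0,0,0]],
    [[-0.01,0,0],[0,0,0]],
    [[-0.015,0,0],[0,0,0]],
    [[-0.02,0,0],[0,0,0]],
    [[-0.025,0,0],[0,0,0]],
  ],
)

```text
clock: 4.9
eef_pos: [0.5672, -0.0494, 0.0452]
tool_rot: [[-0.998, 0.056, -0.0], [0.056, 0.998, 0.0], [0.0, 0.0, -1.0]]
wrist_force: [-0.0, 0.6, -1.0]
finger_gap: 0.009
grasp_force: 0.0
```

servo_tool(
  targets=[
    [[-0.005,0,0],[0,0,0]],
    [[-0.01,0,0],[0,0,0]],
    [[-0.015,0,0],[0,0,0]],
    [[-0.02,0,0],[0,0,0]],
  ],
)

```text
clock: 5.3
eef_pos: [0.5712, -0.0497, 0.0453]
tool_rot: [[-0.998, 0.056, 0.0], [0.056, 0.998, 0.0], [-0.0, 0.0, -1.0]]
wrist_force: [-1.0, -0.0, -0.1]
finger_gap: 0.004
grasp_force: 0.0
```

```bash
python3 - <<'E'
from h import *
b=save('scene','x2.png');o=cv2.imread('pics/x.png')
f=lambda b:cv2.resize(b[145:245,230:340],None,fx=3.6,fy=3.6,interpolation=cv2.INTER_CUBIC)
cv2.imwrite('pics/near2.png',np.hstack([f(o),f(b[:,:,::-1])]))
s=telemetry.observe();print(s['clock'],s['eef_pos'],s['wrist_force'])
E
```

```text
5.35 [ 0.57140661 -0.04968577  0.04526922] [ 0.59800741  0.45043677 -0.25323676]
```

View pics/near2.png

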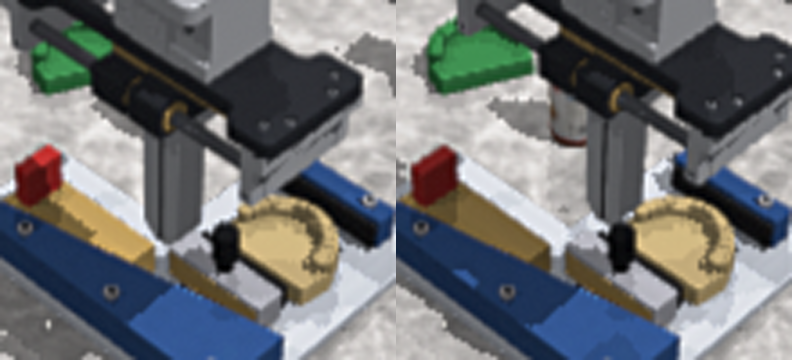

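Bar and knob (622,242) haven't moved; the fingers' lower end (612,215) lies to the left of the knob. I'll check the lateral offset numerically.

```bash
python3 - <<'E'
from h import *
s=telemetry.observe();e=np.array(s['eef_pos']);R=np.array(s['tool_rot'])
f=lambda p:np.round((p-[230,145])*3.6)+[396,0]
print('tcp',f(proj('scene',e)))
for dx in(-.011,.011):
  for dy in(-.0125,.0125): print(dx,dy,f(proj('scene',e+R@[dx,dy,0])))
for p in[(.574,-.051,.064),(.578,-.049,.064),(.574,-.058,.064),(.574,-.051,.034)]:print(p,f(proj('scene',p)))
# knob segmentation before the arm came
for c,(u0,v0,u1,v1) in {'top':(270,205,300,230),'scene':(280,200,305,225)}.items():
    g=cv2.imread(f'pics/{c}0.png').max(2)[v0:v1,u0:u1]; print(c); print('\n'.join(''.join('%4d'%x for x in r) for r in g[:, :]) )
E
```

```text
tcp [612. 261.]
-0.011 -0.0125 [642. 262.]
-0.011 0.0125 [609. 239.]
0.011 -0.0125 [615. 283.]
0.011 0.0125 [582. 260.]
(0.574, -0.051, 0.064) [618. 236.]
(0.578, -0.049, 0.064) [619. 230.]
(0.574, -0.058, 0.064) [627. 242.]
(0.574, -0.051, 0.034) [616. 273.]
top
 131 132 126 122 121 127 131 132 132 131 132 133 132 132 132 132 132 132 133 132 133 133 132 133 139 142 142 142 142 131
 132 132 131 132 131 131 131 132 132 132 133 132 132 132 133 132 133 133 133 133 132 132 131 136 138 136 135 136 137 125
 133 132 132 132 131 131 132 132 132 132 132 131 130 129 128 126 128 129 128 127 125 124 116 114 104  89  82  72  67  75
 129 131 130 128 126 126 127 128 127 126 126 122 117 105  88  77  68  59  55  50  51  51  51  48  52  53  54  53  62  87
 114 120 112  99  83  74  64  55  51  51  50  50  52  51  52  52  52  54  52  51  66  64  46  36  49  60  62  61  99 127
  50  50  50  49  51  52  53  52  53  53  54  61  66  60  54  58  61  60  58  59 103 100  50  14  34  62  75  63 108 133
  55  42  36  37  53  57  57  58  58  60  60  82  97  72  36  62  74  60  47  37  27  22  24  23  26  25  28  
[... 4019 characters left out ...]
67  66  70  82  94  93  94  94  72  16   5  11  10  43 127 160 118  54  22  30  57  94 133 183
  70  70  67  67  65  76  91  94  95  90  23   1   0   7  53 140 173 166 154  69  36  25  46  74 117
  69  69  68  70  72  67  77  84  97  95  47  40  34  48 113 167 174 171 171 159 116  45  20  31  59
  68  69  69  69  70  71  86  73 115 130  88 133 137 135 141 154 171 170 171 171 159 119  64  28  24
  68  69  69  69  70  69  75  85 110 105 129 149 147 142 141 144 166 170 169 170 170 165 157  94  42
  57  66  70  68  69  68  69  72  83 105  91 127 143 143 140 139 148 165 167 169 169 170 172 166 128
  65  51  69  70  69  68  70  68  69  77  66  77 108 136 141 142 160 166 166 166 168 169 180 182 177
```

```bash
python3 - <<'E'
from h import *
f=lambda p:np.round((p-[230,145])*3.6)
for p in[(.5442,-.043,.0501),(.5714,-.0497,.0453),(.5714,-.0497,.085)]:print(p,f(proj('scene',p)))
T=lambda u,v:('top',(u,v)); S=lambda u,v:('scene',(u,v))
for v in(212.5,213.5,214.5): print(tri([T(283.5,v),S(292.5,208.5)]))
print('foot',onz('top',(284,218),.034),onz('scene',(292.3,217.5),.034),'topz',onz('top',(283.5,213.3),.064),onz('scene',(292.5,208.5),.064))
m=optics.camera_model('top');print('cam',-np.array(m['R']).T@m['t'])
P=np.array([.574,-.05,.034]);print(proj('top',P),proj('top',P+[0,0,.03]))
print('tab',proj('top',[.554,.07,.032]),proj('top',[.554,.07,.06]))
b=cv2.imread('pics/x2.png')[160:230,275:325]
cv2.imwrite('pics/z.png',cv2.resize(b,None,fx=8,fy=8,interpolation=cv2.INTER_NEAREST))
E
```

```text
(0.5442, -0.043, 0.0501) [174. 276.]
(0.5714, -0.0497, 0.0453) [216. 261.]
(0.5714, -0.0497, 0.085) [218. 210.]
[ 0.5831667  -0.04910919  0.06219461]
[ 0.58157398 -0.04932933  0.06329157]
[ 0.57998185 -0.04955128  0.06439749]
foot [ 0.57963621 -0.05109793  0.034     ] [ 0.58288128 -0.04671172  0.034     ] topz [ 0.58317759 -0.05050642  0.064     ] [ 0.57952569 -0.04883545  0.064     ]
cam [ 0.4025721  -0.02195158  0.90876096]
[283.87140318 220.73028529] [283.9191785  217.79459369]
tab [227.22594759 238.76476112] [225.46653027 236.5864776 ]
```

View pics/z.png

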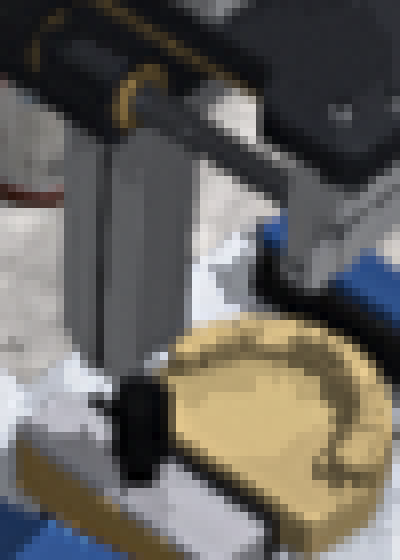

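The fingertips' end appears at zoom (100,370), level with the knob top (140,380) and behind it. That is about 15 px above where the reported TCP projects, so I'll cross-check with the gripper body in the top view.

```bash
python3 - <<'E'
from h import *
s=telemetry.observe()
e=np.array([.5442,-.043,.0501]);R=np.array(s['tool_rot'])
for h in(.097,.14,.18):
  for dx in(-.0375,.0375): 
    p=e+R@[dx,.0885,-h]; print(h,dx,'top',proj('top',p),'shift z+.043',proj('top',p+[0,0,.043]),'xy',proj('top',p+[.03,.026,0]))
g=cv2.imread('pics/y.png'); print('plate gray rows, col 225..245')
for v in range(196,248,3): print(v,g[v,222:246].max(1))
k=cv2.imread('pics/x.png')
print('old scene finger', ) 
for v in range(200,216): print(v,k[v,265:292].max(1))
E
```

```text
0.097 -0.0375 top [231.87794864 209.10834545] shift z+.043 [229.0042012  203.53853317] xy [215.67885452 195.19176611]
0.097 0.0375 top [234.61677382 250.3688519 ] shift z+.043 [231.83799508 247.0710264 ] xy [218.05872153 235.8594676 ]
0.14 -0.0375 top [229.00558458 203.54449972] shift z+.043 [225.78574094 197.3040919 ] xy [211.91488768 188.88536814]
0.14 0.0375 top [231.83941819 247.07726224] shift z+.043 [228.71806244 243.37315028] xy [214.34861183 231.75716281]
0.18 -0.0375 top [226.02426431 197.76960289] shift z+.043 [222.4230796  190.79032041] xy [208.01137991 182.3451741 ]
0.18 0.0375 top [228.94965845 243.65245659] shift z+.043 [225.44936494 239.49895175] xy [210.49168928 227.49252561]
plate gray rows, col 225..245
196 [156 152 146 145 148 148 146 144 144 143 139 132 133 136 135 132 130 115
  85  71  73  72  72  74]
199 [159 153 155 160 155 145 144 146 144 144 138 128 124 131 128 125 128 107
  78  72  71  71  72  74]
202 [155 157 155 151 153 130  73  36  36  37  36  35  38  37  37  38  38  57
  70  71  73  72  73  74]
205 [154 156 162 167 130  54  37  36  37  37  33  38  47  42
[... 2541 characters left out ...]
1  19  25]
210 [196 195 197 202 206 203 245 201  97  44  73  92  93  89  78  88 140 187
 194 196 189  78  33  65  18  21  29]
211 [196 196 196 195 198 195 203 238 164 101  78  87  89  93 101 143 191 200
 197 195 199 182 101  36   6  14  24]
212 [198 196 197 197 196 199 205 223 246 229 134 104 103 147 181 189 198 198
 199 199 195 202 184 106  21   7  14]
213 [199 197 198 198 200 200 193 158 206 242 217 184 164 191 196 194 196 195
 197 193 149 197 204 150  39   5  11]
214 [203 200 200 201 199 186 137 122 190 234 228 191 113 151 191 197 185 136
 133 134 114 147 200 158  42   1  12]
215 [211 207 207 207 158 130 114 124 188 228 223 138  82  97 135 176 136 113
 110 114 112 118 140 108  26   1  14]
```

Body corners in the top view (228,202)/(229,242) confirm the tool's x and y. In the scene view the fingertips really end about 40 mm higher than the TCP reading, which explains passing over the knob without force. I'll back off, go lower and look again.

servo_tool(
  targets=[
    [[0.07,0,0],[0,0,0]],
    [[0.14,0,0],[0,0,0]],
    [[0.14,0,0.04],[0,0,0]],
    [[0.14,0,0.08],[0,0,0]],
    [[0.14,0,0.08],[0,0,0]],
  ],
)

```text
clock: 5.85
eef_pos: [0.5431, -0.048, 0.028]
tool_rot: [[-0.998, 0.056, -0.001], [0.056, 0.998, 0.0], [0.001, 0.0, -1.0]]
wrist_force: [0.2, -0.3, -0.0]
finger_gap: 0.001
grasp_force: 0.0
```

```bash
cat >> h.py <<'E'
def tip(n='t.png'):
    s=telemetry.observe();e=np.array(s['eef_pos']);R=np.array(s['tool_rot']);k=save('scene',n).max(2)
    print(s['clock'],np.round(e,4),np.round(s['wrist_force'],2))
    for h in(0,.01,.02,.03,.04,.05): print(h,proj('scene',e+R@[0,0,-h]),'near corner',proj('scene',e+R@[.008,-.0125,-h]))
    return k,proj('scene',e)
E
python3 - <<'E'
from h import *
k,p=tip()
u=int(p[0])
for v in range(196,232): print(v,k[v,u-14:u+16])
E
```

```text
5.85 [ 0.5431 -0.048   0.028 ] [ 0.17 -0.27 -0.  ]
0 [279.90085021 230.84110544] near corner [281.63380793 236.36938946]
0.01 [279.95763351 227.46127326] near corner [281.70572081 232.99549532]
0.02 [280.01536074 224.02525776] near corner [281.77884344 229.56484433]
0.03 [280.07405561 220.53164628] near corner [281.8532066  226.07599216]
0.04 [280.13374266 216.97897841] near corner [281.92884213 222.52744506]
0.05 [280.19444728 213.36574395] near corner [282.00578296 218.91765772]
196 [187 196 215 224 216 212 213 125  90  93  95  84  46  94  85  83  84  82
  82  82  82  82  80  95 170  99  50  39  44  52]
197 [190 203 222 231 221 214 214 124  90  92  95  79  44  95  94  93  92  82
  82  81  82  81  78 102 213 207 134  76  42  43]
198 [183 198 226 238 222 214 210 118  90  94  93  80  45  95  96  95  95  80
  82  81  82  81  76 101 217 217 187 211 113  56]
199 [213 200 213 229 222 210 199 113  89  93  94  75  44  95  96  95  96  81
  81  81  82  82  75 103 216 196 230 240 228 164]
200 [227 231 207 222 227 216 202 117  90  93  94  72  45  95  96  94  95  80
  81  82  81  80  76 122 241 
[... 3257 characters left out ...]
 88  89  93  90
 100  75  73  85  88  87  86  80  73  74  90  88]
227 [ 89  88  86  87  88  88  86  87  87  88  88  87  87  88  88  88  89  88
  90  87 100  75  73  86  89  85  77  74  79  86]
228 [ 88  89  86  86  86  87  86  87  87  88  88  88  87  89  88  88  86  84
  89  98 145 145 141 109  73  86  86  78  76  77]
229 [ 89  87  87  86  87  86  86  86  87  88  87  88  88  89  88  86  84  92
 141 145 153 152 153 150 128 108  74  84  78  77]
230 [ 88  87  87  86  87  87  87  86  87  86  87  87  89  87  88  89  89  98
 152 154 150 149 151 152 137 134 126 103  70  76]
231 [ 88  88  88  87  86  86  85  87  87  86  86  86  86  86  99 131 134 142
 154 153 151 152 149 137 132 136 135 131 124 100]
```

servo_tool(
  targets=[
    [[0,0,0.03],[0,0,0]],
    [[0,0,0.06],[0,0,0]],
    [[0,0,0.09],[0,0,0]],
    [[0,0,0.11],[0,0,0]],
    [[0,0,0.11],[0,0,0]],
  ],
)

```text
clock: 6.4
eef_pos: [0.5426, -0.0481, 0.0065]
tool_rot: [[-0.998, 0.056, -0.001], [0.056, 0.998, 0.0], [0.001, 0.0, -1.0]]
wrist_force: [0.7, 0.1, 0.5]
finger_gap: 0.002
grasp_force: 0.0
```

servo_tool(
  targets=[
    [[-0.01,0,0],[0,0,0]],
    [[-0.02,0,0],[0,0,0]],
    [[-0.03,0,0],[0,0,0]],
    [[-0.04,0,0],[0,0,0]],
    [[-0.05,0,0],[0,0,0]],
  ],
)

```text
clock: 6.9
eef_pos: [0.5535, -0.0487, 0.0074]
tool_rot: [[-0.998, 0.056, 0.0], [0.056, 0.998, -0.0], [-0.0, 0.0, -1.0]]
wrist_force: [-0.5, -0.3, -0.7]
finger_gap: 0.006
grasp_force: 0.0
```

```bash
python3 - <<'E'
from h import *
s=telemetry.observe();print(s['clock'],s['eef_pos'],s['wrist_force'])
b=save('scene','x3.png')[145:245,230:340,::-1]
cv2.imwrite('pics/z3.png',cv2.resize(b,None,fx=6,fy=6,interpolation=cv2.INTER_CUBIC)[:600,:660])
E
```

```text
6.9 [ 0.55345217 -0.04872339  0.0073793 ] [-0.46335111 -0.27585056 -0.68052695]
```

View pics/z3.png

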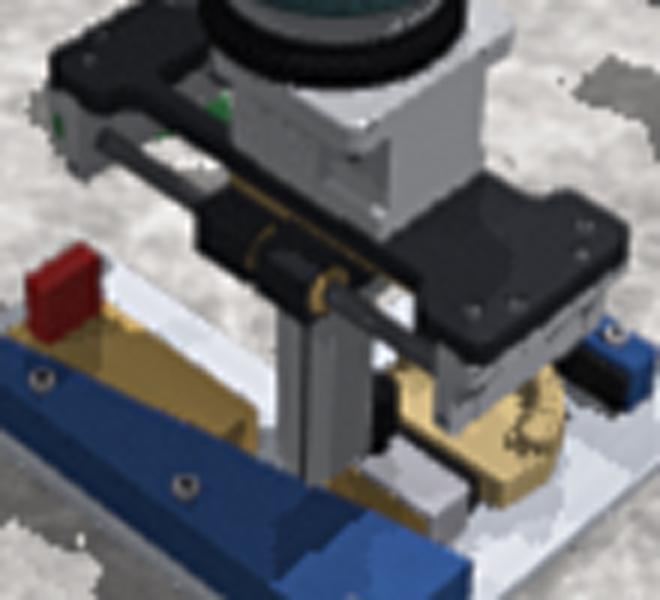

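Now the fingers (320,400) stand squarely behind the knob (383,410). Next I'll check the fingertip height from the lower end at (310,485).

```bash
python3 - <<'E'
from h import *
s=telemetry.observe();e=np.array(s['eef_pos']);R=np.array(s['tool_rot'])
for h in(0.02,.03,.035,.04,.045,.05): print(h+e[2],[np.round((proj('scene',e+R@[dx,dy,-h])-[230,145])*6) for dx,dy in((.011,-.0125),(.011,.0125),(-.011,-.0125))])
# body: lower near corner
for h in(.097,.14): print([np.round((proj('scene',e+R@[.0375,dy,-h])-[230,145])*6) for dy in(-.0885,.0885)])
E
```

```text
0.027393891333664207 [array([326., 537.]), array([272., 497.]), array([372., 501.])]
0.037393891333664206 [array([327., 517.]), array([272., 477.]), array([373., 481.])]
0.04239389133366421 [array([327., 506.]), array([272., 466.]), array([373., 471.])]
0.04739389133366421 [array([327., 496.]), array([272., 456.]), array([374., 460.])]
0.052393891333664205 [array([328., 486.]), array([272., 446.]), array([374., 450.])]
0.05739389133366421 [array([328., 475.]), array([272., 435.]), array([375., 439.])]
[array([458., 550.]), array([ 46., 256.])]
[array([466., 449.]), array([ 38., 154.])]
```

servo_tool(
  targets=[
    [[-0.005,0,0.02],[0,0,0]],
    [[-0.01,0,0.02],[0,0,0]],
    [[-0.015,0,0.02],[0,0,0]],
    [[-0.02,0,0.02],[0,0,0]],
    [[-0.025,0,0.02],[0,0,0]],
  ],
)

```text
clock: 7.45
eef_pos: [0.5582, -0.049, 0.0033]
tool_rot: [[-0.998, 0.056, -0.0], [0.056, 0.998, 0.0], [0.0, 0.0, -1.0]]
wrist_force: [-0.1, 0.6, -0.3]
finger_gap: 0.005
grasp_force: 0.0
```

servo_tool(
  targets=[
    [[-0.005,0,0],[0,0,0]],
    [[-0.01,0,0],[0,0,0]],
    [[-0.015,0,0],[0,0,0]],
    [[-0.02,0,0],[0,0,0]],
    [[-0.025,0,0],[0,0,0]],
  ],
)

```text
clock: 7.95
eef_pos: [0.5623, -0.0492, 0.0032]
tool_rot: [[-0.998, 0.056, -0.002], [0.056, 0.998, 0.0], [0.002, 0.0, -1.0]]
wrist_force: [-1.9, -0.7, 1.6]
finger_gap: 0.003
grasp_force: 1.0
```

servo_tool(
  targets=[
    [[-0.005,0,0],[0,0,0]],
    [[-0.01,0,0],[0,0,0]],
    [[-0.015,0,0],[0,0,0]],
    [[-0.02,0,0],[0,0,0]],
    [[-0.025,0,0],[0,0,0]],
  ],
)

```text
clock: 8.45
eef_pos: [0.5678, -0.0495, 0.0032]
tool_rot: [[-0.998, 0.056, -0.001], [0.056, 0.998, 0.0], [0.001, 0.0, -1.0]]
wrist_force: [-3.0, 0.5, 1.0]
finger_gap: 0.005
grasp_force: 1.3
```

servo_tool(
  targets=[
    [[-0.005,0,0],[0,0,0]],
    [[-0.01,0,0],[0,0,0]],
    [[-0.015,0,0],[0,0,0]],
    [[-0.02,0,0],[0,0,0]],
  ],
)

```text
clock: 8.85
eef_pos: [0.5721, -0.0497, 0.0032]
tool_rot: [[-0.998, 0.056, -0.0], [0.056, 0.998, 0.0], [0.0, 0.0, -1.0]]
wrist_force: [-2.6, 0.4, 0.6]
finger_gap: 0.01
grasp_force: 1.3
```

servo_tool(
  targets=[
    [[-0.004,0,0],[0,0,0]],
    [[-0.008,0,0],[0,0,0]],
    [[-0.01,0,0],[0,0,0]],
  ],
)

```text
clock: 9.15
eef_pos: [0.5742, -0.0498, 0.0032]
tool_rot: [[-0.998, 0.056, 0.0], [0.056, 0.998, 0.0], [-0.0, 0.0, -1.0]]
wrist_force: [-2.2, 1.1, 0.4]
finger_gap: 0.004
grasp_force: 1.2
```

servo_tool(
  targets=[
    [[-0.004,0,0],[0,0,0]],
    [[-0.008,0,0],[0,0,0]],
    [[-0.01,0,0],[0,0,0]],
  ],
)

```text
clock: 9.45
eef_pos: [0.5762, -0.0499, 0.0032]
tool_rot: [[-0.998, 0.056, -0.0], [0.056, 0.998, 0.0], [0.0, 0.0, -1.0]]
wrist_force: [-2.5, 0.0, 0.9]
finger_gap: 0.004
grasp_force: 1.2
```

servo_tool(
  targets=[
    [[-0.004,0,0],[0,0,0]],
    [[-0.008,0,0],[0,0,0]],
  ],
)

```text
clock: 9.65
eef_pos: [0.5767, -0.05, 0.0032]
tool_rot: [[-0.998, 0.056, -0.002], [0.056, 0.998, 0.0], [0.002, 0.0, -1.0]]
wrist_force: [-5.2, 0.9, 3.1]
finger_gap: 0.007
grasp_force: 2.5
```

servo_tool(
  targets=[
    [[-0.003,0,0],[0,0,0]],
    [[-0.006,0,0],[0,0,0]],
  ],
)

```text
clock: 9.85
eef_pos: [0.5769, -0.05, 0.0032]
tool_rot: [[-0.998, 0.056, -0.004], [0.056, 0.998, 0.0], [0.004, 0.0, -1.0]]
wrist_force: [-6.9, 0.9, 4.9]
finger_gap: 0.008
grasp_force: 3.4
```

servo_tool(
  targets=[
    [[-0.003,0,0],[0,0,0]],
    [[-0.006,0,0],[0,0,0]],
  ],
)

```text
clock: 10.05
eef_pos: [0.5769, -0.05, 0.0031]
tool_rot: [[-0.998, 0.056, -0.006], [0.056, 0.998, 0.0], [0.006, 0.0, -1.0]]
wrist_force: [-8.5, 1.8, 6.7]
finger_gap: 0.007
grasp_force: 4.3
```

servo_tool(
  targets=[
    [[0.05,0,0],[0,0,0]],
    [[0.1,0,0],[0,0,0]],
    [[0.1,0,-0.15],[0,0,0]],
    [[0.1,0,-0.3],[0,0,0]],
    [[0.1,0,-0.3],[0,0,0]],
  ],
)

```text
clock: 10.55
eef_pos: [0.564, -0.0495, 0.067]
tool_rot: [[-0.998, 0.056, 0.009], [0.056, 0.998, -0.001], [-0.009, -0.0, -1.0]]
wrist_force: [-0.2, -0.1, 0.9]
finger_gap: 0.002
grasp_force: 0.0
```

servo_tool(
  targets=[
    [[0.05,0.2,0],[0,0,0]],
    [[0.05,0.4,0],[0,0,0]],
    [[0.05,0.6,0],[0,0,0]],
    [[0.05,0.79,0],[0,0,0]],
    [[0.05,0.79,0],[0,0,0]],
  ],
)

```text
clock: 11.05
eef_pos: [0.559, 0.1173, 0.0627]
tool_rot: [[-0.999, 0.047, 0.002], [0.047, 0.999, 0.005], [-0.001, 0.005, -1.0]]
wrist_force: [-0.0, -0.6, 0.1]
finger_gap: 0.003
grasp_force: 0.0
```

```bash
python3 - <<'E'
from h import *
s=telemetry.observe();e=np.array(s['eef_pos']);R=np.array(s['tool_rot']);print(s['clock'],e,s['wrist_force'])
print('to start',R.T@(np.array([.5552,.109,0])-e)/.2)
im=save('scene','s4.png');hsv=cv2.cvtColor(im,cv2.COLOR_RGB2HSV);H,S,V=cv2.split(hsv)
red=(((H<7)|(H>172))&(S>150)&(V>60)).astype(np.uint8);n,l,st,ce=cv2.connectedComponentsWithStats(red)
print([(st[i],ce[i]) for i in range(1,n) if st[i,4]>30])
im2=save('top','t4.png')
for c in('top','scene'):
  for t in('bar_knob','wedge_tab','cast'):
    for d in nets.look_for(c,t)[:2]: print(c,t,round(d['score'],2),np.round(d['xyz'],3))
b=im[145:245,220:350,::-1]
cv2.imwrite('pics/z4.png',cv2.resize(b,None,fx=6,fy=6,interpolation=cv2.INTER_CUBIC))
E
```

```text
11.05 [0.55903728 0.1172906  0.06274354] [-0.03354281 -0.58338984  0.08182984]
to start [ 0.01768222 -0.04381162  0.31348547]
[(array([235, 186,  12,  16, 143], dtype=int32), array([240.35664336, 193.45454545])), (array([533, 315,  19,  20, 133], dtype=int32), array([545.07518797, 325.96240602]))]
top cast 0.94 [ 0.414 -0.069  0.013]
top cast 0.78 [ 0.633 -0.061  0.016]
scene bar_knob 0.7 [ 0.586 -0.058  0.032]
scene bar_knob 0.41 [ 0.669 -0.066  0.034]
scene wedge_tab 0.58 [0.558 0.049 0.032]
scene cast 0.84 [ 0.408 -0.073  0.015]
scene cast 0.67 [ 0.408 -0.183  0.011]
```

View pics/z4.png

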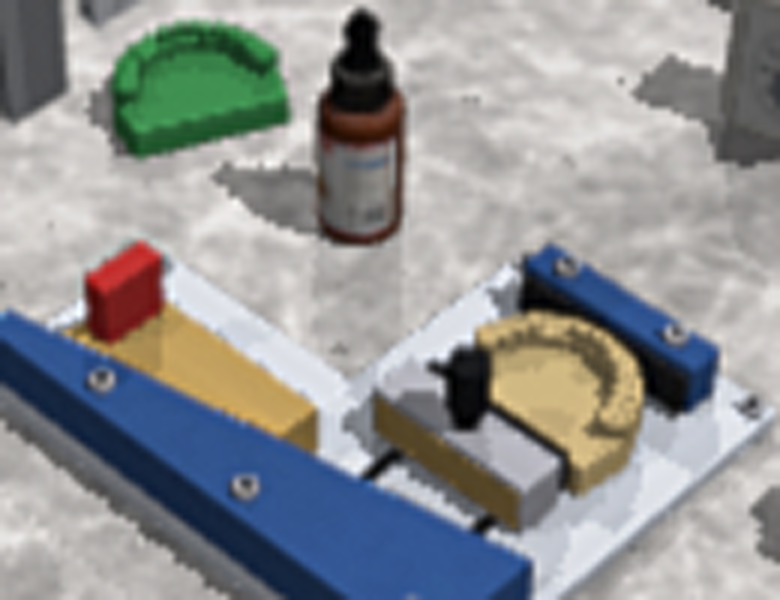

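The picture shows the bar moved forward: knob at (467,385), cast pressed to the blue stop (620,330), wedge channel open, bottle (360,190) untouched. Next I go down behind the red tab (125,290).

servo_tool(
  targets=[
    [[0.03,0,0.08],[0,0,0]],
    [[0.03,0,0.16],[0,0,0]],
    [[0.03,0,0.24],[0,0,0]],
    [[0.03,0,0.31],[0,0,0]],
    [[0.03,0,0.31],[0,0,0]],
  ],
)

```text
clock: 11.95
eef_pos: [0.5516, 0.1087, -0.0004]
tool_rot: [[-0.998, 0.057, -0.003], [0.057, 0.998, -0.001], [0.003, -0.001, -1.0]]
wrist_force: [-1.0, 0.1, 0.3]
finger_gap: 0.004
grasp_force: 0.0
```

servo_tool(
  targets=[
    [[0,-0.01,0],[0,0,0]],
    [[-0.004,-0.03,0],[0,0,0]],
    [[-0.008,-0.05,0],[0,0,0]],
    [[-0.012,-0.065,0],[0,0,0]],
    [[-0.014,-0.075,0],[0,0,0]],
  ],
)

```text
clock: 12.45
eef_pos: [0.5553, 0.0938, 0.0016]
tool_rot: [[-0.998, 0.056, 0.001], [0.056, 0.998, -0.0], [-0.001, 0.0, -1.0]]
wrist_force: [-0.5, -0.1, -0.0]
finger_gap: 0.006
grasp_force: 0.0
```

servo_tool(
  targets=[
    [[-0.003,-0.015,0],[0,0,0]],
    [[-0.006,-0.03,0],[0,0,0]],
    [[-0.009,-0.045,0],[0,0,0]],
    [[-0.012,-0.06,0],[0,0,0]],
    [[-0.015,-0.075,0],[0,0,0]],
  ],
)

```text
clock: 12.95
eef_pos: [0.5572, 0.0796, 0.0013]
tool_rot: [[-0.998, 0.055, 0.0], [0.055, 0.998, 0.001], [-0.0, 0.001, -1.0]]
wrist_force: [-0.4, 2.2, 1.5]
finger_gap: 0.002
grasp_force: 0.9
```

servo_tool(
  targets=[
    [[-0.003,-0.015,0],[0,0,0]],
    [[-0.006,-0.03,0],[0,0,0]],
    [[-0.009,-0.045,0],[0,0,0]],
    [[-0.012,-0.06,0],[0,0,0]],
    [[-0.015,-0.075,0],[0,0,0]],
  ],
)

```text
clock: 13.45
eef_pos: [0.5595, 0.0639, 0.0013]
tool_rot: [[-0.998, 0.056, 0.0], [0.056, 0.998, 0.0], [-0.0, 0.0, -1.0]]
wrist_force: [-0.1, 2.3, 1.9]
finger_gap: 0.008
grasp_force: 0.9
```

servo_tool(
  targets=[
    [[-0.002,-0.01,0],[0,0,0]],
    [[-0.004,-0.02,0],[0,0,0]],
    [[-0.006,-0.03,0],[0,0,0]],
    [[-0.008,-0.04,0],[0,0,0]],
    [[-0.01,-0.05,0],[0,0,0]],
  ],
)

```text
clock: 13.95
eef_pos: [0.5609, 0.054, 0.0013]
tool_rot: [[-0.998, 0.056, 0.0], [0.056, 0.998, 0.0], [-0.0, 0.0, -1.0]]
wrist_force: [1.3, 2.6, 1.2]
finger_gap: 0.009
grasp_force: 0.9
```

servo_tool(
  targets=[
    [[-0.001,-0.005,0],[0,0,0]],
    [[-0.002,-0.01,0],[0,0,0]],
    [[-0.003,-0.015,0],[0,0,0]],
    [[-0.004,-0.02,0],[0,0,0]],
    [[-0.005,-0.025,0],[0,0,0]],
  ],
)

```text
clock: 14.45
eef_pos: [0.5616, 0.049, 0.0013]
tool_rot: [[-0.998, 0.056, 0.0], [0.056, 0.998, 0.0], [-0.0, 0.0, -1.0]]
wrist_force: [0.6, 1.9, 0.5]
finger_gap: 0.005
grasp_force: 0.9
```

servo_tool(
  targets=[
    [[-0.001,-0.005,0],[0,0,0]],
    [[-0.002,-0.01,0],[0,0,0]],
    [[-0.003,-0.015,0],[0,0,0]],
    [[-0.004,-0.02,0],[0,0,0]],
    [[-0.005,-0.025,0],[0,0,0]],
  ],
)

```text
clock: 14.95
eef_pos: [0.5622, 0.0439, 0.0013]
tool_rot: [[-0.998, 0.056, 0.0], [0.056, 0.998, 0.0], [-0.0, 0.0, -1.0]]
wrist_force: [0.9, 1.1, 1.3]
finger_gap: 0.008
grasp_force: 0.9
```

servo_tool(
  targets=[
    [[-0.001,-0.006,0],[0,0,0]],
    [[-0.002,-0.012,0],[0,0,0]],
    [[-0.004,-0.018,0],[0,0,0]],
    [[-0.005,-0.024,0],[0,0,0]],
    [[-0.006,-0.03,0],[0,0,0]],
  ],
)

```text
clock: 15.45
eef_pos: [0.563, 0.0378, 0.0012]
tool_rot: [[-0.998, 0.056, -0.0], [0.056, 0.998, 0.0], [0.0, 0.0, -1.0]]
wrist_force: [1.4, 1.4, 1.2]
finger_gap: 0.011
grasp_force: 1.0
```

servo_tool(
  targets=[
    [[-0.001,-0.006,0],[0,0,0]],
    [[-0.002,-0.012,0],[0,0,0]],
    [[-0.004,-0.018,0],[0,0,0]],
    [[-0.005,-0.024,0],[0,0,0]],
  ],
)

```text
clock: 15.85
eef_pos: [0.5637, 0.0329, 0.0012]
tool_rot: [[-0.998, 0.056, -0.0], [0.056, 0.998, 0.0], [0.0, 0.0, -1.0]]
wrist_force: [2.0, 1.7, -0.8]
finger_gap: 0.006
grasp_force: 1.0
```

servo_tool(
  targets=[
    [[-0.001,-0.006,0],[0,0,0]],
    [[-0.002,-0.012,0],[0,0,0]],
    [[-0.004,-0.018,0],[0,0,0]],
    [[-0.005,-0.024,0],[0,0,0]],
  ],
)

```text
clock: 16.25
eef_pos: [0.5644, 0.0281, 0.0012]
tool_rot: [[-0.998, 0.056, -0.0], [0.056, 0.998, 0.0], [0.0, 0.0, -1.0]]
wrist_force: [1.1, 1.7, -0.2]
finger_gap: 0.001
grasp_force: 1.0
```

servo_tool(
  targets=[
    [[-0.001,-0.006,0],[0,0,0]],
    [[-0.002,-0.012,0],[0,0,0]],
    [[-0.004,-0.018,0],[0,0,0]],
    [[-0.005,-0.024,0],[0,0,0]],
  ],
)

```text
clock: 16.65
eef_pos: [0.5651, 0.0232, 0.0012]
tool_rot: [[-0.998, 0.056, -0.0], [0.056, 0.998, 0.0], [0.0, 0.0, -1.0]]
wrist_force: [2.0, 2.1, -0.2]
finger_gap: 0.006
grasp_force: 1.0
```

servo_tool(
  targets=[
    [[-0.001,-0.006,0],[0,0,0]],
    [[-0.002,-0.012,0],[0,0,0]],
    [[-0.004,-0.018,0],[0,0,0]],
    [[-0.005,-0.024,0],[0,0,0]],
  ],
)

```text
clock: 17.05
eef_pos: [0.5658, 0.0184, 0.0013]
tool_rot: [[-0.998, 0.056, -0.0], [0.056, 0.998, 0.0], [0.0, 0.0, -1.0]]
wrist_force: [1.6, 1.4, 0.3]
finger_gap: 0.005
grasp_force: 1.0
```

servo_tool(
  targets=[
    [[-0.001,-0.006,0],[0,0,0]],
    [[-0.002,-0.012,0],[0,0,0]],
    [[-0.004,-0.018,0],[0,0,0]],
    [[-0.005,-0.024,0],[0,0,0]],
  ],
)

```text
clock: 17.45
eef_pos: [0.5665, 0.0135, 0.0012]
tool_rot: [[-0.998, 0.056, -0.0], [0.056, 0.998, -0.0], [0.0, -0.0, -1.0]]
wrist_force: [0.8, 2.1, 0.1]
finger_gap: 0.003
grasp_force: 0.9
```

servo_tool(
  targets=[
    [[-0.001,-0.006,0],[0,0,0]],
    [[-0.002,-0.012,0],[0,0,0]],
    [[-0.004,-0.018,0],[0,0,0]],
    [[-0.005,-0.024,0],[0,0,0]],
  ],
)

```text
clock: 17.85
eef_pos: [0.5673, 0.0087, 0.0012]
tool_rot: [[-0.998, 0.056, -0.0], [0.056, 0.998, -0.0], [0.0, -0.0, -1.0]]
wrist_force: [0.4, 1.7, -0.2]
finger_gap: 0.008
grasp_force: 0.9
```

servo_tool(
  targets=[
    [[-0.001,-0.005,0],[0,0,0]],
    [[-0.002,-0.01,0],[0,0,0]],
    [[-0.003,-0.015,0],[0,0,0]],
  ],
)

```text
clock: 18.15
eef_pos: [0.5677, 0.0057, 0.0013]
tool_rot: [[-0.998, 0.056, -0.0], [0.056, 0.998, 0.0], [0.0, 0.0, -1.0]]
wrist_force: [1.0, 1.4, 0.4]
finger_gap: 0.006
grasp_force: 0.9
```

servo_tool(
  targets=[
    [[-0.001,-0.005,0],[0,0,0]],
    [[-0.002,-0.01,0],[0,0,0]],
    [[-0.003,-0.015,0],[0,0,0]],
  ],
)

```text
clock: 18.45
eef_pos: [0.5682, 0.0028, 0.0013]
tool_rot: [[-0.998, 0.056, -0.0], [0.056, 0.998, 0.0], [0.0, 0.0, -1.0]]
wrist_force: [-0.6, 3.2, 0.3]
finger_gap: 0.002
grasp_force: 2.0
```

servo_tool(
  targets=[
    [[-0.001,-0.004,0],[0,0,0]],
    [[-0.002,-0.008,0],[0,0,0]],
    [[-0.002,-0.012,0],[0,0,0]],
    [[-0.003,-0.016,0],[0,0,0]],
    [[-0.004,-0.02,0],[0,0,0]],
  ],
)

```text
clock: 18.95
eef_pos: [0.5683, 0.0012, 0.0013]
tool_rot: [[-0.999, 0.054, -0.001], [0.054, 0.999, 0.003], [0.001, 0.003, -1.0]]
wrist_force: [-0.0, 6.9, 1.6]
finger_gap: 0.005
grasp_force: 3.7
```

servo_tool(
  targets=[
    [[-0.001,-0.004,0],[0,0,0]],
    [[-0.002,-0.008,0],[0,0,0]],
    [[-0.002,-0.012,0],[0,0,0]],
    [[-0.003,-0.016,0],[0,0,0]],
    [[-0.004,-0.02,0],[0,0,0]],
  ],
)

```text
clock: 19.45
eef_pos: [0.5685, -0.0007, 0.0013]
tool_rot: [[-0.999, 0.053, -0.002], [0.053, 0.999, 0.005], [0.002, 0.005, -1.0]]
wrist_force: [-0.1, 11.2, 3.4]
finger_gap: 0.003
grasp_force: 5.5
```

servo_tool(
  targets=[
    [[-0.001,-0.004,0],[0,0,0]],
    [[-0.002,-0.008,0],[0,0,0]],
    [[-0.002,-0.012,0],[0,0,0]],
    [[-0.003,-0.016,0],[0,0,0]],
  ],
)

```text
clock: 19.85
eef_pos: [0.5687, -0.0021, 0.0013]
tool_rot: [[-0.999, 0.052, -0.002], [0.052, 0.999, 0.006], [0.002, 0.006, -1.0]]
wrist_force: [-1.1, 13.4, 3.9]
finger_gap: -0.001
grasp_force: 7.0
```

```bash
python3 - <<'E'
from h import *
for i in range(3):
    save('scene','q.png');s=telemetry.observe();print(s['clock'],s['eef_pos'],s['wrist_force'],s['grasp_force'])
E
```

```text
19.9 [ 0.56867098 -0.00222271  0.00130286] [-1.1766672  14.04828934  3.9439409 ] 6.630643308162689
19.95 [ 0.56868503 -0.0022356   0.00131982] [-2.31005381 13.15783588  3.96211399] 6.566763371229172
20.0 [ 0.56868143 -0.00220829  0.00130901] [-0.87287461 12.69278851  4.40624355] 6.561277359724045
```

servo_tool(
  targets=[
    [[0,-0.004,0],[0,0,0]],
    [[-0.001,-0.008,0],[0,0,0]],
    [[-0.001,-0.008,0],[0,0,0]],
    [[-0.001,-0.008,0],[0,0,0]],
  ],
)

```text
clock: 20.4
eef_pos: [0.5688, -0.0029, 0.0014]
tool_rot: [[-0.999, 0.051, -0.002], [0.051, 0.999, 0.007], [0.002, 0.007, -1.0]]
wrist_force: [-1.6, 14.6, 3.7]
finger_gap: 0.002
grasp_force: 7.3
```

servo_tool(
  targets=[
    [[0.01,0.05,0],[0,0,0]],
    [[0.03,0.15,0],[0,0,0]],
    [[0.04,0.2,0],[0,0,0]],
    [[0.04,0.2,-0.15],[0,0,0]],
    [[0.04,0.2,-0.3],[0,0,0]],
  ],
)

```text
clock: 20.9
eef_pos: [0.5627, 0.0295, 0.061]
tool_rot: [[-0.998, 0.055, -0.003], [0.055, 0.998, -0.002], [0.003, -0.002, -1.0]]
wrist_force: [0.8, 0.7, -0.7]
finger_gap: 0.006
grasp_force: 0.0
```

servo_tool(
  targets=[
    [[0.1,0.2,-0.25],[0,0,0]],
    [[0.2,0.4,-0.4],[0,0,0]],
    [[0.3,0.6,-0.4],[0,0,0]],
    [[0.4,0.8,-0.4],[0,0,0]],
    [[0.4,0.8,-0.4],[0,0,0]],
  ],
)

```text
clock: 21.4
eef_pos: [0.4902, 0.2008, 0.1419]
tool_rot: [[-0.999, 0.047, -0.001], [0.047, 0.999, 0.003], [0.001, 0.003, -1.0]]
wrist_force: [-0.6, -0.0, 0.1]
finger_gap: 0.005
grasp_force: 0.0
```

```bash
python3 - <<'E'
from h import *
a=save('top','t5.png')[155:270,195:355,::-1];b=save('scene','s5.png')[145:265,220:390,::-1]
f=lambda x:cv2.resize(x[:115,:155],(400,297),interpolation=cv2.INTER_CUBIC)
cv2.imwrite('pics/z5.png',np.hstack([f(a),f(b)]))
s=telemetry.observe();print(s['clock'],s['eef_pos'],s['wrist_force'])
E
```

```text
21.5 [0.49237424 0.1953878  0.14129148] [-0.56859032 -0.55816398  0.108432  ]
```

View pics/z5.png

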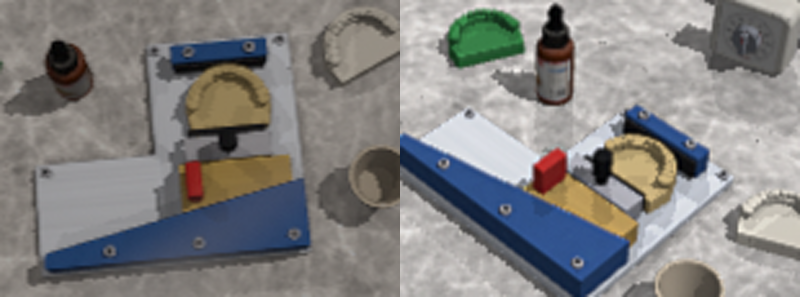

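The wedge (red tab at left panel (193,180)) is jammed behind the bar, and the cast (228,95) is against the stop. The bottle, crucible and white cast have not moved, and the arm is clear.

```bash
python3 -c "
from station import order
print(order.close_job())"
```

```text
the job is handed in; nothing more can be done
None
```

The yellow cast is clamped against the blue stop, the wedge was finished with one push of about 15 N and released, the bystanders are where they stood, and the job was handed in at about 21.5 s; the judge's verdict was not shown.

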